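# Park the hand torch and shut its gas valve

### The arm

A 6-joint arm with a two-finger parallel gripper is mounted at the origin on the work surface. World frame = base frame: x ahead of the robot, y to its left, z up, the work surface at z = 0. Lengths are in mm, angles in rad, forces in N, time in s.
With the tool pointing down it reaches from about 275 to 750 mm from the base axis. Payload 10.2 kg.
Tool frame: the origin (TCP) lies midway between the tips of the shut fingers; the grasp point (between the pads) lies 19 mm behind it; z points along the fingers, y is the line along which they close (so a half turn about z gives the same grasp; the last joint's range is limited). The gripper opens to 85 mm and grips with 20 to 120 N. Pads are 22 mm wide; open, the fingers measure 114 mm over their backs; the gripper's body (76 mm by 85 mm) begins 54 mm behind the grasp point. The pads swing forward as they close: fully open they stand 13 mm farther back than shut.
Start: joints at [-1.521, 0.313, 1.498, -0, 1.331, -0.223], TCP at [141.437, -505.595, 211.094] pointing down, gripper open.
Joint ranges: [-2.94, 2.94], [-0.97, 2.17], [0.19, 2.56], [-1.23, 4.37], [0.02, 3.11], [-2.88, 2.88]. Speed limits (rad/s): [2.39, 2.39, 3.01, 3.14, 3.14, 3.14].

### API

Orientations are given as a unit quaternion [w, x, y, z].
In Python, from rig import ctrl gives the robot as it stands.
- The arm moves only by the tool arm_command, never from a script. Its argument "increments" is a list of rows, each an object with "dr": the turn, a rotation vector about the tool's x, y, z in units of pi/4 rad (1.0 is pi/4 rad), a list of three; "offset": the shift along the tool's x, y, z in units of 120 mm (1.0 is 120 mm), a list of three; "hand": the opening, from -1 (shut) to 1 (fully open). A call has 1 to 8 rows; each row shifts and turns the commanded pose from where the row before left it, along the tool's axes as they then stand; what a row does not reach is not made up. A row lasts 1/10 s, in which the tool goes at most 50 mm and 8.59 degrees, less where a joint would pass 70% of its speed; a pose out of reach is approached as far as the arm can. A call with a number of a shift or a turn outside -1 to 1 is refused whole. A call with a gripper value outside its range is refused whole. The fingers move at their own pace and stop on an object; "grip_force" is the grip in N (left out, the last holds). Time passes only in rows, so rows that do not move let the fingers close. It gives the time, the measured TCP pose, the force, the opening and the grip force at its end, in the units of the state.
- ctrl.sense(): the state, without advancing time (a new reading comes with each control period).
- ctrl.capture(name): name is "scene" or "top" or "wrist"; returns the picture (384x512x3 uint8, red, green, blue); there is no depth.
- ctrl.camera_info(name): a dict with "K" (3x3 intrinsics, pixels), "R" (3x3) and "t" (3): a world point X has camera coordinates R X + t. Camera axes: x right, y down, z forward; pixel columns grow to the right and rows downward; lengths in mm; the calibration is good to about 2 mm. A picture is of the moment at which its call begins: read the wrist's pose just before it. camera_info takes no time and is no camera call; for the wrist camera it gives the pose at the moment of the call.
- ctrl.finish_job(): hands the job in; it is judged then, once.
The state is a dict: "time_s": time; "joints": joint angles; "dq": joint speeds; "tau": joint torques, N m; "eef_pos": TCP position; "ee_rot": TCP orientation; "force": force on the tool from outside, world axes, zero at the start; "wrist_torque": the same for the moment, N m; "grip_width": opening from 0.0 (shut) to 1.0 (fully open); "grip_force": force on a finger pad.
Only numpy, scipy, OpenCV 4.12 (cv2) and the standard library are available. Lean on these libraries where they do the work, as an engineer would, in place of code of your own. Each camera call takes 0.05 s, during which the arm holds its last target. There are 200 camera calls.

### The job

The soldering is finished: lay the cordless torch gently in its sloping rest, down in both forked saddles with the nozzle at the high end and the valve on top, and let go of it. Then, with the torch in the rest, turn its valve handle clockwise (seen from above the handle) until it is fully home against its closed stop, and leave the torch lying in the rest with nothing touching it. Leave the jar, the dish and the hammer where they are.

Things in the scene. Friction and masses are not known exactly. Their poses are not given: they have to be found in the camera images.
- torch: Cordless torch, about 0.3 kg: black housing 130 long x 30 wide x 36 mm high, metal nozzle (up to 26 mm diameter) reaching 65 mm out of its front end. Starts loose on the bench, valve up; there it spins along with its valve, while in the rest the saddles hold it. Origin: centre of the housing's underside; x to the nozzle, y across, z up out of the top face.
- torch_hold (a point): Good place to grip the torch, across its 30 mm width: near its centre of mass, 12 mm from the torch's origin towards the nozzle and 28 mm above its underside (8 mm below its top face). Axes as the torch's.
- valve_grip (a point): On the valve's axis, 25.5 mm above the torch's top face, at torch x = -35 mm: the height to grip. The handle is a plain aluminium bar 40 long x 14 wide x 26 mm high, from 9.5 to 35.5 mm above the top face, on an 18 mm brass neck. z along the valve's axis out of the torch's top; x along the 40 mm of the bar, so grip across y (14 mm). Turns with the valve.
- valve (a joint): Valve angle, rad: falls clockwise (closing), seen from above the handle. 0 is where the bar lies along the torch, NOT the stop: that is somewhere from -1.0 to 0.4, found by feel. Starts open by 2.2 to 3.1 rad, more than one grasp turns. Steady friction 0.1 N m, stays where left; at the closed stop the resistance rises sharply, and 0.3 to 0.5 N m is firm enough.
- rest: Torch rest, fixed to the bench: dark wooden foot 170 x 100 x 14 mm with two steel forked saddles on short posts, on a 20 degree slope. Origin: centre of the foot's underside; the slope climbs to its +x, z up.
- rest_seat (a point): Where the seated torch's origin belongs: at saddle floor level midway between the saddles, 70 mm above the bench. Axes of the seated torch: x up the slope, z square to it. Saddles 18 mm long at x = -50 and +50 mm, open for fingers between; 35 mm wide inside, cheeks 25 mm high, flared above 14. Foot lip 15 mm high, inner face at x = -69 mm. Friction holds the torch on the slope.
- jar: Glass jar with a black lid, 68 mm diameter, 100 mm high, a bystander. Origin at the centre of its underside.
- dish: White ceramic bowl, 100 mm diameter, 35 mm high, a bystander. Origin at the centre of its underside.
- hammer: Hammer 200 mm long lying on the bench, a bystander. Origin under it, x along its handle.
There are look-alikes about, which are no part of the job. There is more than one size of the torch; the job needs the middle-sized.

How it is judged:
By the outcome, as a careful person would: the job done as asked, in the order asked, and still so for the second after the job is handed in, with the robot touching nothing.
It also fails if it takes over 72 s, if anything falls off the work surface, if the arm or the gripper's body presses on something with over 40 N, if the wrist force passes 120 N, or if a joint passes its speed limit or range.

## Working session

There is one attempt and no reset: what is moved stays moved. The work goes in short steps, Python scripts to look and compute and a tool call to move; the robot and the scene stay as the last step left them, time stands still between calls to the robot, and variables do not carry over. Pictures are saved under pics/ and viewed, at most 10 in all, crops included, and the job is handed in when it is done.

Besides the shell and the picture viewer there is one more tool, called by a JSON object that holds its "api" and its "payload", one argument or row to a line. arm_command: Moves the arm, as the interface text tells. Shifts and turns lie within -1 to 1; 1 stands for 120 mm of shift or pi/4 rad of turn. Its arguments: {"type":"object","properties":{"increments":{"type":"array"},"grip_force":{"type":"number"}},"required":["increments"]}

```bash
ls; mkdir -p pics; python3 - <<'E'
from rig import ctrl
import cv2,numpy as np
for n in ("scene","top"):
    im=ctrl.capture(n); cv2.imwrite(f"pics/{n}0.png",im[:,:,::-1])
    c=ctrl.camera_info(n); print(n,np.round(c["K"],1).tolist(),np.round(c["R"],3).tolist(),np.round(c["t"],1).tolist())
s=ctrl.sense();print(s)
E
```

```text
pics
scene [[497.1, 0.0, 260.5], [0.0, 497.1, 196.9], [0.0, 0.0, 1.0]] [[0.295, 0.955, -0.005], [0.82, -0.256, -0.511], [-0.49, 0.147, -0.859]] [-163.4, -455.8, 1862.1]
top [[401.1, 0.0, 265.7], [0.0, 401.1, 189.0], [0.0, 0.0, 1.0]] [[-0.007, -1.0, -0.026], [-0.989, 0.011, -0.146], [0.146, 0.024, -0.989]] [26.0, 590.3, 1225.9]
{'time_s': 0.1, 'joints': array([-1.52138185e+00,  3.13393954e-01,  1.49833168e+00, -1.05361520e-05,
        1.33100069e+00, -2.23406422e-01]), 'dq': array([ 0.0002351 , -0.00296082, -0.00194401,  0.00040928,  0.00028309,
       -0.00016773]), 'tau': array([ 2.57778294e-03, -4.12905014e+01, -2.60145289e+01, -9.32859916e-05,
        2.98811727e-03, -7.94585389e-06]), 'eef_pos': array([ 141.43076427, -505.3399645 ,  210.60344258]), 'ee_rot': array([-5.65136855e-04,  9.90710183e-01,  1.35989012e-01,  4.41529876e-05]), 'force': array([-0.33384229, -0.00868452, -0.27132426]), 'wrist_torque': array([0.0054124 , 0.04382356, 0.01375254]), 'grip_force': 0.0, 'grip_width': 0.9992886168741957}
```

View pics/scene0.png

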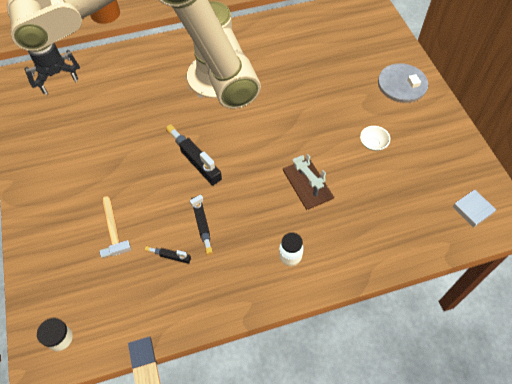

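View pics/top0.png

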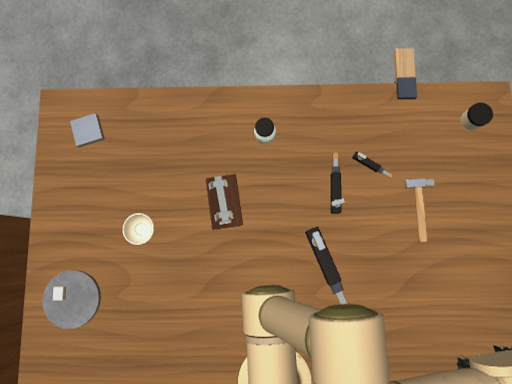

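Scene: the black torches in the top view are large at (325,262), middle at (336,185) and small at (370,162). The rest is at (224,201), the jar at (264,130), the dish at (138,229) and the hammer at (421,210). The middle one has a housing about 43 px long, roughly 130 mm, which fits. Next I'll measure it and check a close crop.

```bash
cat > h.py <<'E'
from rig import ctrl
import cv2,numpy as np
def ray(c,px,z):
    K,R,t=[np.array(c[k],float) for k in "KRt"]
    d=R.T@np.linalg.solve(K,[px[0],px[1],1.]); o=-R.T@t
    return o+d*(z-o[2])/d[2]
def proj(c,X):
    p=np.array(c["K"])@(np.array(c["R"])@np.array(X,float)+np.array(c["t"])); return p[:2]/p[2]
def tri(cs,pxs):
    A=np.zeros((3,3));b=np.zeros(3)
    for c,p in zip(cs,pxs):
        R=np.array(c["R"]);o=-R.T@np.array(c["t"]);d=R.T@np.linalg.solve(c["K"],[p[0],p[1],1.]);d/=np.linalg.norm(d)
        M=np.eye(3)-np.outer(d,d);A+=M;b+=M@o
    return np.linalg.solve(A,b)
E
python3 - <<'E'
from h import *
c=ctrl.camera_info("top"); im=cv2.imread("pics/top0.png")
a=cv2.resize(im[145:220,310:400],None,fx=6,fy=6,interpolation=cv2.INTER_CUBIC)
b=cv2.resize(im[165:240,200:250],None,fx=6,fy=6,interpolation=cv2.INTER_CUBIC)[:, :260]
cv2.imwrite("pics/crop1.png",np.hstack([a,b]))
m=(im.max(2)<50).astype(np.uint8)
for k in cv2.findContours(m,0,2)[0]:
    if cv2.contourArea(k)>60:
        r=cv2.minAreaRect(k); P=[ray(c,p,30)[:2].round(0).tolist() for p in cv2.boxPoints(r)]
        print(np.round(r[0]),np.round(r[1]),P)
h=cv2.cvtColor(im,cv2.COLOR_BGR2HSV)
for n in ("(rest)",): 
    sub=np.zeros(m.shape,np.uint8); sub[165:240,200:250]=(im[165:240,200:250].max(2)<90)
    k=max(cv2.findContours(sub,0,2)[0],key=cv2.contourArea); r=cv2.minAreaRect(k)
    print("rest",r,[ray(c,p,14)[:2].round(0).tolist() for p in cv2.boxPoints(r)])
E
```

```text
[463. 362.] [ 9. 12.] [[78.0, -545.0], [78.0, -580.0], [52.0, -578.0], [52.0, -543.0]]
[323. 256.] [59. 14.] [[456.0, -102.0], [473.0, -141.0], [306.0, -209.0], [290.0, -170.0]]
[336. 186.] [27.  9.] [[642.0, -189.0], [642.0, -217.0], [555.0, -214.0], [555.0, -186.0]]
[366. 162.] [29.  7.] [[692.0, -258.0], [712.0, -271.0], [663.0, -347.0], [643.0, -334.0]]
[264. 126.] [17. 17.] [[829.0, 51.0], [828.0, -5.0], [771.0, -4.0], [771.0, 51.0]]
[480. 114.] [21. 24.] [[847.0, -627.0], [882.0, -698.0], [817.0, -723.0], [782.0, -652.0]]
rest ((223.80001831054688, 201.60000610351562), (50.911685943603516, 30.54701042175293), 81.8698959350586) [[632.0, 219.0], [645.0, 120.0], [480.0, 97.0], [467.0, 194.0]]
```

View pics/crop1.png

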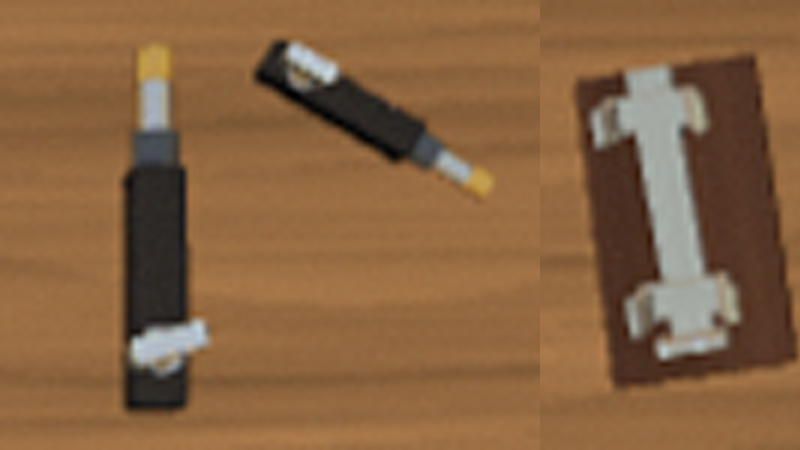

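The crop shows the middle torch at px (336,185): housing about 10 × 41 px, or roughly 30 × 130 mm, with the nozzle pointing away from the robot and the bar across it. That fits the description. I'll move above it.

{"api": "arm_command", "payload": {
  "increments": [
    {"dr":[0,0,0],"offset":[0.35,-0.12,0],"hand":1},
    {"dr":[0,0,0],"offset":[0.35,-0.12,0],"hand":1},
    {"dr":[0,0,0],"offset":[0.35,-0.12,0],"hand":1},
    {"dr":[0,0,0],"offset":[0.35,-0.12,0],"hand":1},
    {"dr":[0,0,0],"offset":[0.35,-0.12,0],"hand":1},
    {"dr":[0,0,0],"offset":[0.35,-0.12,0],"hand":1},
    {"dr":[0,0,0],"offset":[0.35,-0.12,0],"hand":1},
    {"dr":[0,0,0],"offset":[0.35,-0.12,0],"hand":1}
  ]
}}

```text
time_s: 0.9
eef_pos: [435.2, -302.7, 210.9]
ee_rot: [-0.0, 0.991, 0.136, -0.0]
force: [0.6, -0.4, 0.2]
grip_width: 1.001
grip_force: 0.0
```

{"api": "arm_command", "payload": {
  "increments": [
    {"dr":[0,0,0],"offset":[0.35,-0.12,0],"hand":1},
    {"dr":[0,0,0],"offset":[0.35,-0.12,0],"hand":1},
    {"dr":[0,0,0],"offset":[0.3,-0.12,0],"hand":1},
    {"dr":[0,0,0.17],"offset":[0,0,0],"hand":1},
    {"dr":[0,0,0.17],"offset":[0,0,0],"hand":1},
    {"dr":[0,0,0],"offset":[0,0,0],"hand":1}
  ]
}}

```text
time_s: 1.5
eef_pos: [537.9, -229.9, 210.6]
ee_rot: [-0.0, 1.0, 0.003, -0.0]
force: [0.1, 0.2, -0.3]
grip_width: 1.001
grip_force: 0.0
```

```bash
python3 - <<'E'
from h import *
c=ctrl.camera_info("wrist"); im=ctrl.capture("wrist")[:,:,::-1]; s=ctrl.sense()
cv2.imwrite("pics/w1.png",im); np.savez("w1.npz",**c)
print(np.round(c["K"],1).tolist(),np.round(c["R"],3).tolist(),np.round(c["t"],1).tolist(),s["eef_pos"],s["ee_rot"],s["joints"])
sc=cv2.resize(ctrl.capture("scene")[145:220,270:345,::-1],None,fx=5,fy=5,interpolation=cv2.INTER_CUBIC)
cv2.imwrite("pics/m1.png",np.hstack([cv2.resize(im,(424,318)),cv2.resize(sc,(318,318))]))
E
```

```text
[[321.9, 0.0, 257.0], [0.0, 321.9, 189.4], [0.0, 0.0, 1.0]] [[0.004, -1.0, -0.0], [-0.955, -0.004, 0.297], [-0.297, -0.001, -0.955]] [-231.2, 474.0, 538.4] [ 537.79346132 -230.09725021  210.75760487] [-2.07969485e-04  9.99990580e-01  4.32633239e-03 -2.81701673e-04] [-6.04449072e-01  4.47038101e-01  1.30708775e+00  1.93471387e-05
  1.38816685e+00  9.57691042e-01]
```

View pics/m1.png

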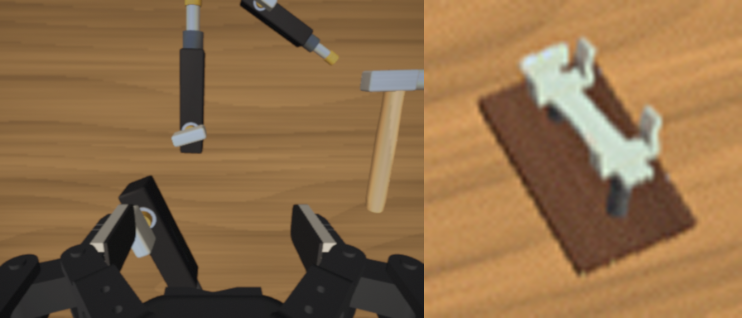

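The wrist view shows the middle torch at about (232,120) with its bar at (228,163). The scene crop shows the rest's far saddle (320,184) on a longer post than the near one (302,161). I'll check the slope direction and measure both.

```bash
python3 - <<'E'
from h import *
w=dict(np.load("w1.npz")); im=cv2.imread("pics/w1.png")
m=(im.max(2)<60).astype(np.uint8); m[190:]=0; m[:, :200]=0; m[:,262:]=0
m[50:62]=m[50:62]
k=max(cv2.findContours(m,0,2)[0],key=cv2.contourArea); r=cv2.minAreaRect(k)
print(np.round(r[0]),np.round(r[1]),[ray(w,p,36)[:2].round(1).tolist() for p in cv2.boxPoints(r)])
hsv=cv2.cvtColor(im,cv2.COLOR_BGR2HSV)
for nm,mm,z in(("bar",(im.min(2)>150),71.5),("tip",(hsv[:,:,0]>15)&(hsv[:,:,0]<30)&(hsv[:,:,1]>150)&(im[:,:,2]>180),18)):
    mm=mm.astype(np.uint8); sub=np.zeros_like(mm); sl=(slice(140,190),slice(200,262)) if nm=="bar" else (slice(0,20),slice(215,250)); sub[sl]=mm[sl]
    cs=cv2.findContours(sub,0,2)[0]
    if cs:
        r=cv2.minAreaRect(max(cs,key=cv2.contourArea)); print(nm,np.round(r[0]),np.round(r[1]),[ray(w,p,z)[:2].round(1).tolist() for p in cv2.boxPoints(r)], ray(w,r[0],z).round(1))
# rest
c0=np.array([556,157.]);t,s=ctrl.camera_info("top"),ctrl.camera_info("scene")
u=np.array([np.cos(.14),np.sin(.14)])
for sg in(1,-1):
  for e in(1,-1):
    X=np.r_[c0+e*50*u*.94,70+17.1*sg*e]; print("slope",sg,"end",e,proj(t,X).round(1),proj(s,X).round(1))
  X=np.r_[c0-sg*69*u,22]; print(" lip",proj(t,X).round(1),proj(s,X).round(1))
im=cv2.imread("pics/top0.png"); hv=cv2.cvtColor(im,cv2.COLOR_BGR2HSV)
g=np.zeros(im.shape[:2],np.uint8); g[170:235,203:247]=((hv[:,:,1]<60)&(hv[:,:,2]>110))[170:235,203:247]
ys,xs=np.nonzero(g)
for y in range(170,232,2):
    q=xs[ys==y]
    if len(q): print(y,q.min(),q.max(),end="; ")
E
```

```text
[232. 103.] [ 28. 102.] [[547.7, -187.5], [647.8, -190.7], [647.9, -217.8], [547.9, -217.2]]
bar [227. 165.] [13. 39.] [[544.8, -180.6], [555.5, -216.5], [543.4, -219.9], [532.4, -183.6]] [ 544.1 -200.2   71.5]
slope 1 end 1 [218.8 183.6] [316.3 181.2]
slope 1 end -1 [224.3 214.7] [301.3 164.5]
 lip [226.4 222.4] [297.6 164.9]
slope -1 end 1 [220.4 185.3] [315.3 187.1]
slope -1 end -1 [222.8 213.8] [302.  158.3]
 lip [220.8 180.2] [317.8 197.7]
176 218 221; 178 214 221; 180 215 225; 182 212 226; 184 208 227; 186 209 226; 188 209 223; 190 217 223; 192 217 223; 194 217 224; 196 217 224; 198 218 225; 200 218 225; 202 219 225; 204 219 226; 206 219 226; 208 220 226; 210 220 227; 212 218 231; 214 217 232; 216 214 232; 218 215 232; 220 215 230; 222 219 230; 224 220 221;
```

The torch is at about x 583, y −202, yaw ≈ 0, with the bar at +107°. The slope direction is still ambiguous, so I'll take a quick wrist look at the rest from the side.

{"api": "arm_command", "payload": {
  "increments": [
    {"dr":[0,0,0],"offset":[-0.08,-0.375,0],"hand":1},
    {"dr":[0,0,0],"offset":[-0.08,-0.375,0],"hand":1},
    {"dr":[0,0,0],"offset":[-0.08,-0.375,0],"hand":1},
    {"dr":[0,0,0],"offset":[-0.08,-0.375,0],"hand":1},
    {"dr":[0,0,0],"offset":[-0.08,-0.375,0],"hand":1},
    {"dr":[0,0,0],"offset":[-0.08,-0.375,0],"hand":1},
    {"dr":[0,0,0],"offset":[0,0,0],"hand":1}
  ]
}}

```text
time_s: 2.3
eef_pos: [477.4, 43.3, 211.5]
ee_rot: [-0.0, 1.0, 0.007, 0.0]
force: [0.0, -0.9, 0.4]
grip_width: 1.002
grip_force: 0.0
```

```bash
python3 - <<'E'
from h import *
c=ctrl.camera_info("wrist"); im=ctrl.capture("wrist")[:,:,::-1]; s=ctrl.sense()
cv2.imwrite("pics/w2.png",im); np.savez("w2.npz",**c)
print(s["eef_pos"],s["ee_rot"],s["joints"])
p=proj(c,[556,157,40]);print(p)
x0=int(max(0,p[0]-100));y0=int(max(0,p[1]-75));print(x0,y0)
cv2.imwrite("pics/w2c.png",cv2.resize(im[y0:y0+150,x0:x0+200],None,fx=4,fy=4,interpolation=cv2.INTER_CUBIC))
E
```

```text
[478.21561222  41.19372597 211.41323335] [-1.29296867e-05  9.99982610e-01  5.89168970e-03  2.61499731e-04] [-1.58871668e-01  2.12922921e-01  1.62723624e+00  1.15470503e-04
  1.30092182e+00  1.40011045e+00]
[143.95522001  84.72884511]
43 9
```

View pics/w2c.png

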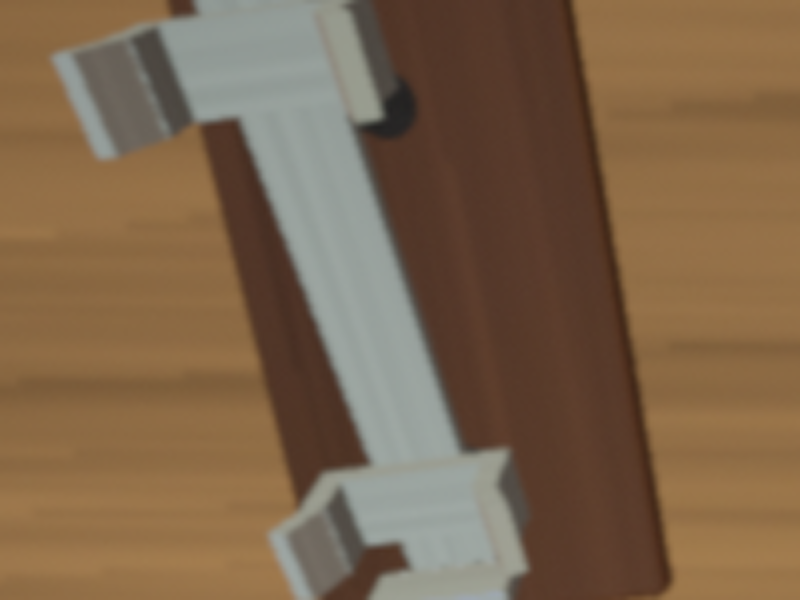

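The view shows the far saddle (crop 260,70) larger and shifted outward, so it is higher. The lip is at the near end (crop 440,585). So the slope climbs away from the robot and the torch needs no half turn.

```bash
python3 - <<'E'
from h import *
w=dict(np.load("w2.npz")); t=ctrl.camera_info("top")
f=lambda x,y:(43+x/4-.4,9+y/4-.4)
a=ray(w,f(297,119),84);b=ray(w,f(417,461),56);print(a,b,"mid",(a+b)/2,"len",np.linalg.norm(a-b),"yaw",np.degrees(np.arctan2(*(a-b)[1::-1])))
lb=ray(w,f(195,122),84);rb=ray(w,f(352,116),84);print("far floor edge",lb,rb,np.linalg.norm(lb-rb))
c1=ray(w,f(668,583),14);c2=ray(w,f(572,0),14);print("foot corner",c1,c2,np.degrees(np.arctan2(*(c2-c1)[1::-1])))
u=(c2-c1)/np.linalg.norm(c2-c1);v=np.array([-u[1],u[0],0]);print("foot centre",c1+85*u+50*v)
# top camera check: same edges, from row spans (beam centre rows 190..210)
print([ray(t,p,z).round(1) for p,z in(((220.3,190.5),80),((223.7,210.5),58))])
im=cv2.imread("pics/w2.png");m=im.max(2)<110;hs=cv2.cvtColor(im,cv2.COLOR_BGR2HSV)
# foot right edge by red-brown mask
mm=((hs[:,:,2]<125)&(hs[:,:,1]>90))
E1=[]
for y in range(15,150,15):
    q=np.nonzero(mm[y,150:235])[0]
    if len(q):E1.append((q.max()+150.5,y))
P=np.array([ray(w,e,14) for e in E1]);print(P.round(1).tolist())
E
```

```text
[591.68854745 161.28351525  84.        ] [519.63100658 152.13405127  56.        ] mid [555.65977701 156.70878326  70.        ] len 77.8460139441472 yaw 7.236374307537083
far floor edge [590.85708411 182.37213858  84.        ] [592.39671641 149.89702839  84.        ] 32.51158638120977
foot corner [482.07631022  98.17636335  14.        ] [629.07914147 117.56383476  14.        ] 7.51309521038918
foot centre [559.80894609 158.86110049  14.        ]
[array([582.1, 159.8,  80. ]), array([522.3, 151.7,  58. ])]
[[623.4, 116.0, 14.0], [609.7, 114.6, 14.0], [595.8, 112.2, 14.0], [581.4, 109.8, 14.0], [566.7, 108.3, 14.0], [551.6, 105.7, 14.0], [536.2, 103.1, 14.0], [520.2, 101.5, 14.0], [503.9, 99.8, 14.0]]
```

Wrist and top views disagree by about 3 mm across the rest. Putting the camera squarely above it removes the effect of height.

{"api": "arm_command", "payload": {
  "increments": [
    {"dr":[0,0,0],"offset":[0,-0.33,0],"hand":1},
    {"dr":[0,0,0],"offset":[0,-0.33,0],"hand":1},
    {"dr":[0,0,0],"offset":[0,-0.33,0],"hand":1},
    {"dr":[0,0,0],"offset":[0,0,0],"hand":1},
    {"dr":[0,0,0],"offset":[0,0,0],"hand":1}
  ]
}}

```text
time_s: 2.85
eef_pos: [478.4, 157.6, 210.9]
ee_rot: [0.0, 1.0, 0.004, -0.0]
force: [-0.3, -0.8, 0.5]
grip_width: 0.994
grip_force: 0.0
```

```bash
python3 - <<'E'
from h import *
c=ctrl.camera_info("wrist"); im=ctrl.capture("wrist")[:,:,::-1]; s=ctrl.sense()
cv2.imwrite("pics/w3.png",im); np.savez("w3.npz",**c)
print(s["eef_pos"],s["ee_rot"],s["joints"])
p=proj(c,[556,157,40]);print(p)
x0=int(max(0,p[0]-100));y0=int(max(0,p[1]-75));print(x0,y0)
cv2.imwrite("pics/w3c.png",cv2.resize(im[y0:y0+150,x0:x0+200],None,fx=4,fy=4,interpolation=cv2.INTER_CUBIC))
E
```

```text
[478.42449653 157.07590229 210.95103305] [ 2.12278128e-04  9.99995651e-01  2.93939119e-03 -1.12847423e-04] [ 8.43942709e-02  2.65920017e-01  1.56071885e+00 -4.18375449e-04
  1.31521330e+00  1.64941763e+00]
[258.94727086  87.19796018]
158 12
```

View pics/w3c.png

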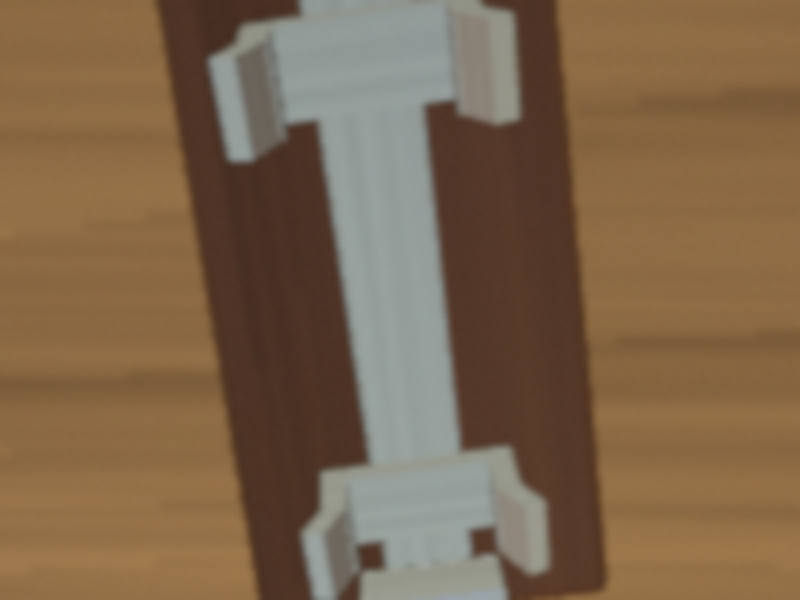

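The view from above shows both floors clearly. Far floor corners are at crop (272,22), (447,5), (288,122) and (458,102); the near floor edge runs (357,541)–(497,527).

```bash
python3 - <<'E'
from h import *
w=dict(np.load("w3.npz"))
f=lambda x,y:(158+x/4-.4,12+y/4-.4)
M=[]
for l,r,x in(((272,22),(447,5),59),((288,122),(458,102),41),((357,541),(497,527),-59)):
    z=70+x*np.sin(np.radians(20)); a,b=ray(w,f(*l),z),ray(w,f(*r),z); m=(a+b)/2; M.append(m)
    print(x,a.round(1),b.round(1),"w",np.linalg.norm(a-b).round(1),m.round(1))
d=((M[0]+M[1])/2-M[2]);yaw=np.arctan2(d[1],d[0]);u=np.array([np.cos(yaw),np.sin(yaw)])
print("yaw",np.degrees(yaw),[ (m[:2]-x*np.cos(np.radians(20))*u).round(1) for m,x in zip(M,(59,41,-59))])
E
```

```text
59 [608.3 184.1  90.2] [611.5 149.6  90.2] w 34.7 [609.9 166.9  90.2]
41 [591.  181.8  84. ] [595.  146.8  84. ] w 35.2 [593.  164.3  84. ]
-59 [498.4 168.8  49.8] [502.1 133.5  49.8] w 35.5 [500.3 151.2  49.8]
yaw 8.102252147670926 [array([555., 159.]), array([554.9, 158.9]), array([555.1, 159. ])]
```

Widths come out at 35 mm, as given, and all three edges agree: the seat is at (555,159), yaw ≈ 7.5–8°. Now back over the torch.

{"api": "arm_command", "payload": {
  "increments": [
    {"dr":[0,0,0],"offset":[0.04,0.375,0],"hand":1},
    {"dr":[0,0,0],"offset":[0.04,0.375,0],"hand":1},
    {"dr":[0,0,0],"offset":[0.04,0.375,0],"hand":1},
    {"dr":[0,0,0],"offset":[0.04,0.375,0],"hand":1},
    {"dr":[0,0,0],"offset":[0.04,0.375,0],"hand":1},
    {"dr":[0,0,0],"offset":[0.04,0.375,0],"hand":1},
    {"dr":[0,0,0],"offset":[0.04,0.375,0],"hand":1},
    {"dr":[0,0,0],"offset":[0.04,0.375,0],"hand":1}
  ]
}}

```text
time_s: 3.7
eef_pos: [517.5, -205.3, 211.2]
ee_rot: [0.0, 1.0, 0.002, 0.0]
force: [0.2, 0.1, 0.1]
grip_width: 1.0
grip_force: 0.0
```

{"api": "arm_command", "payload": {
  "increments": [
    {"dr":[0,0,0],"offset":[0,0,0],"hand":1},
    {"dr":[0,0,0],"offset":[0,0,0],"hand":1}
  ]
}}

```text
time_s: 3.9
eef_pos: [517.6, -203.5, 210.7]
ee_rot: [-0.0, 1.0, 0.001, -0.0]
force: [0.3, 0.6, 0.3]
grip_width: 1.001
grip_force: 0.0
```

```bash
python3 - <<'E'
from h import *
w=ctrl.camera_info("wrist"); im=ctrl.capture("wrist")[:,:,::-1].copy(); s=ctrl.sense()
cv2.imwrite("pics/w4.png",im); np.savez("w4.npz",**w)
print(s["eef_pos"],s["ee_rot"],s["joints"])
p=proj(w,[583,-202,36]).astype(int);print(p)
x0,y0=p[0]-60,max(0,p[1]-90); sub=im[y0:y0+170,x0:x0+120]
cv2.imwrite("pics/w4c.png",cv2.resize(sub,None,fx=3.5,fy=3.5,interpolation=cv2.INTER_CUBIC)); print(x0,y0)
for y in range(p[1]-90,p[1]+80,6):
    if y<0: continue
    r=im[y].max(1); q=[x for x in range(p[0]-30,p[0]+30) if r[x]<70]
    if q: a,b=ray(w,(q[0],y+.5),36),ray(w,(q[-1]+1,y+.5),36); print(y,len(q),q[0],q[-1],a[0].round(1),a[1].round(1),b[1].round(1),((a+b)/2)[1].round(1), im[y,p[0]])
E
```

```text
[ 517.85989418 -202.26632094  210.98437519] [-1.96535736e-04  9.99997677e-01  2.13907372e-03 -1.80104878e-04] [-5.83170165e-01  3.81755684e-01  1.40196897e+00  1.31598441e-04
  1.35838541e+00  9.83320235e-01]
[256  99]
196 9
21 3 268 270 654.3 -212.6 -215.5 -214.0 [96 80 74]
27 3 268 270 649.2 -212.7 -215.5 -214.1 [95 80 73]
33 4 266 269 644.0 -210.8 -214.7 -212.8 [96 82 74]
39 29 244 272 638.7 -189.8 -217.6 -203.7 [49 50 53]
45 29 244 272 633.5 -189.8 -217.7 -203.7 [50 50 52]
51 29 244 272 628.1 -189.7 -217.8 -203.7 [49 49 52]
57 28 244 271 622.7 -189.7 -216.9 -203.3 [49 49 52]
63 28 244 271 617.3 -189.6 -217.0 -203.3 [49 50 51]
69 29 243 271 611.8 -188.6 -217.1 -202.8 [48 49 51]
75 29 243 271 606.2 -188.5 -217.2 -202.8 [47 48 50]
81 28 243 270 600.6 -188.4 -216.3 -202.3 [46 47 49]
87 28 243 270 594.9 -188.4 -216.3 -202.4 [46 47 49]
93 28 243 270 589.1 -188.3 -216.4 -202.4 [45 47 49]
99 27 243 269 583.3 -188.2 -215.5 -201.9 [46 47 49]
105 27 243 269 577.5 -188.2 -215.6 -201.9 [44 46 48]
111 27 243 269 571.5 -188.1 -215.7 -201.9 [44 44 47]
117 27 243 269 565.5 -188.0 -215.7 -201.9 [44 44 47]
123 27 243 269 559.5 -188.0 -215.8 -201.9 [45 45 47]
129 13 243 268 553.4 -187.9 -214.9 -201.4 [166 153 145]
135 2 242 243 547.2 -186.8 -188.9 -187.8 [127 144 153]
153 13 256 268 528.2 -201.4 -215.2 -208.3 [56 61 64]
159 26 242 267 521.7 -186.5 -214.2 -200.4 [44 44 47]
165 25 243 267 515.1 -187.5 -214.3 -200.9 [41 43 46]
```

View pics/w4c.png

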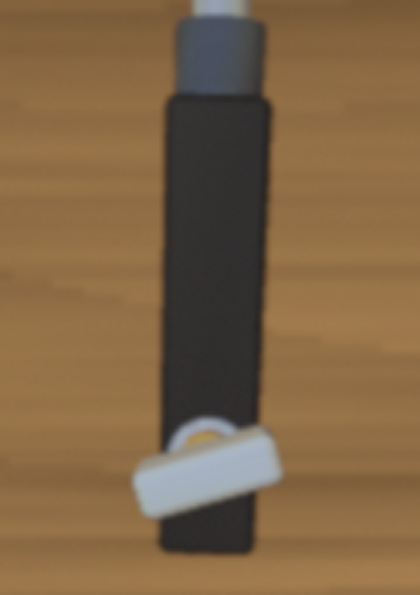

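Torch: front edge x≈641.5, back ≈513 (128.5 mm against 130), centre (577,−202), yaw −1.4°, bar at ≈110°, so valve ≈ 1.9 rad. The hold point is at (589,−202.3). I'll go over it, descend and grip.

{"api": "arm_command", "payload": {
  "increments": [
    {"dr":[0,0,0.036],"offset":[0.3,0,0],"hand":1},
    {"dr":[0,0,0],"offset":[0.295,0.01,0.05],"hand":1},
    {"dr":[0,0,0],"offset":[0,0,0.35],"hand":1},
    {"dr":[0,0,0],"offset":[0,0,0.35],"hand":1},
    {"dr":[0,0,0],"offset":[0,0,0.35],"hand":1},
    {"dr":[0,0,0],"offset":[0,0,0.25],"hand":1},
    {"dr":[0,0,0],"offset":[0,0,0],"hand":1},
    {"dr":[0,0,0],"offset":[0,0,0],"hand":1}
  ]
}}

```text
time_s: 4.75
eef_pos: [590.3, -203.0, 50.5]
ee_rot: [0.0, 1.0, -0.011, 0.0]
force: [-0.3, -0.3, 1.0]
grip_width: 1.002
grip_force: 0.0
```

{"api": "arm_command", "payload": {
  "increments": [
    {"dr":[0,0,0],"offset":[0,0,0.2],"hand":1},
    {"dr":[0,0,0],"offset":[-0.008,0,0.15],"hand":1},
    {"dr":[0,0,0],"offset":[0,0,0],"hand":1},
    {"dr":[0,0,0],"offset":[0,0,0],"hand":-1},
    {"dr":[0,0,0],"offset":[0,0,0],"hand":-1},
    {"dr":[0,0,0],"offset":[0,0,0],"hand":-1},
    {"dr":[0,0,0],"offset":[0,0,0],"hand":-1},
    {"dr":[0,0,0],"offset":[0,0,0],"hand":-1}
  ],
  "grip_force": 50
}}

```text
time_s: 5.55
eef_pos: [589.4, -203.3, 8.3]
ee_rot: [0.0, 1.0, -0.011, 0.001]
force: [-0.9, 1.4, 6.2]
grip_width: 0.335
grip_force: 49.4
```

{"api": "arm_command", "payload": {
  "increments": [
    {"dr":[0,0,0],"offset":[0,0,0],"hand":-1},
    {"dr":[0,0,0],"offset":[0,0,0],"hand":-1},
    {"dr":[0,0,0],"offset":[0,0,0],"hand":-1}
  ]
}}

```text
time_s: 5.85
eef_pos: [589.3, -203.4, 8.3]
ee_rot: [0.0, 1.0, -0.011, 0.001]
force: [-1.4, 1.4, 6.0]
grip_width: 0.329
grip_force: 49.4
```

Gripped. Lift, carry over to the rest.

{"api": "arm_command", "payload": {
  "increments": [
    {"dr":[0,0,0],"offset":[0,0,-0.2],"hand":-1},
    {"dr":[0,0,0],"offset":[0,0,-0.35],"hand":-1},
    {"dr":[0,0,0],"offset":[0,0,-0.35],"hand":-1},
    {"dr":[0,0,0],"offset":[0,0,-0.35],"hand":-1},
    {"dr":[0,0,0],"offset":[0,0,-0.35],"hand":-1},
    {"dr":[0,0,0],"offset":[0,0,0],"hand":-1}
  ]
}}

```text
time_s: 6.45
eef_pos: [590.7, -204.2, 205.3]
ee_rot: [0.003, 1.0, -0.011, 0.005]
force: [0.1, -0.3, -3.4]
grip_width: 0.332
grip_force: 51.0
```

{"api": "arm_command", "payload": {
  "increments": [
    {"dr":[0,0,0],"offset":[-0.05,-0.2,0],"hand":-1},
    {"dr":[0,0,0],"offset":[-0.05,-0.3,0],"hand":-1},
    {"dr":[0,0,0],"offset":[-0.05,-0.35,0],"hand":-1},
    {"dr":[0,0,0],"offset":[-0.05,-0.35,0],"hand":-1},
    {"dr":[0,0,0],"offset":[-0.05,-0.35,0],"hand":-1},
    {"dr":[0,0,0],"offset":[-0.05,-0.35,0],"hand":-1},
    {"dr":[0,0,0],"offset":[-0.05,-0.35,0],"hand":-1},
    {"dr":[0,0,0],"offset":[-0.05,-0.35,0],"hand":-1}
  ]
}}

```text
time_s: 7.25
eef_pos: [546.9, 111.4, 197.7]
ee_rot: [0.0, 1.0, -0.011, -0.001]
force: [0.2, -0.6, -4.3]
grip_width: 0.331
grip_force: 50.9
```

{"api": "arm_command", "payload": {
  "increments": [
    {"dr":[0,0,0],"offset":[0,-0.25,0],"hand":-1},
    {"dr":[0,0,0],"offset":[0,-0.15,0],"hand":-1},
    {"dr":[0,0,-0.1],"offset":[0,0,0],"hand":-1},
    {"dr":[0,0,-0.1],"offset":[0,0,0],"hand":-1},
    {"dr":[0,0.15,0],"offset":[0,0,0],"hand":-1},
    {"dr":[0,0.15,0],"offset":[0,0,0],"hand":-1},
    {"dr":[0,0.144,0],"offset":[0,0,0],"hand":-1},
    {"dr":[0,0,0],"offset":[0,0,0],"hand":-1}
  ]
}}

```text
time_s: 8.05
eef_pos: [546.0, 157.7, 196.9]
ee_rot: [-0.012, 0.983, 0.066, 0.171]
force: [0.5, 0.3, -4.8]
grip_width: 0.331
grip_force: 51.0
```

```bash
cat > goal.py <<'E'
from h import *
from scipy.spatial.transform import Rotation as Ro
def seatT(yaw=7.7): # torch axes in seat (columns)
    return (Ro.from_euler("z",yaw,degrees=True)*Ro.from_euler("y",-20,degrees=True)).as_matrix()
def delta(P,Rg):
    s=ctrl.sense(); R=Ro.from_quat(np.roll(s["ee_rot"],-1)).as_matrix()
    print("pos",s["eef_pos"].round(1),"off/120",(R.T@(P-s["eef_pos"])/120).round(3),"dr",(Ro.from_matrix(R.T@Rg).as_rotvec()/(np.pi/4)).round(3),"F",s["force"].round(1),"T",s["wrist_torque"].round(2),"j",s["joints"].round(2),"w",round(s["grip_width"],3),s["grip_force"])
S=np.array([555,159,70.])
E
python3 - <<'E'
from goal import *
A=seatT(); G=A@np.diag([1,-1,-1]); P=S+A@[14.5,0,8.3]; print(P); delta(P+A@[0,0,50],G)
w=ctrl.camera_info("wrist");im=ctrl.capture("wrist")[:,:,::-1];cv2.imwrite("pics/w5.png",im)
E
```

```text
[565.68951361 160.44527894  82.75874083]
pos [546.  157.7 196.9] off/120 [-0.167 -0.     0.534] dr [-0.001  0.006  0.   ] F [ 0.5  0.3 -4.8] T [-0.04  0.37 -0.03] j [0.06 0.23 1.69 0.03 0.88 1.48] w 0.331 50.965853333473206
```

View pics/w5.png

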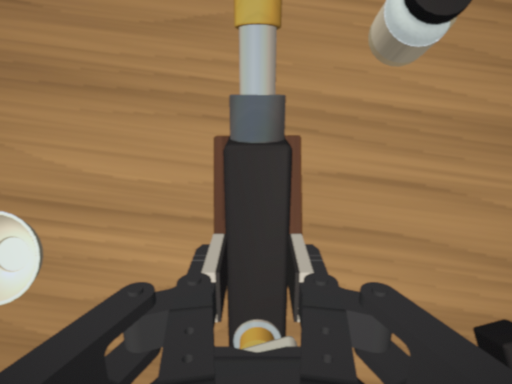

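The torch sits straight in the grip, nozzle ahead over the rest and clear of the jar (410,30). Now to 50 mm above the seat, checking the grip's lengthwise offset from the front edge (row ≈140).

{"api": "arm_command", "payload": {
  "increments": [
    {"dr":[0,0.006,0],"offset":[-0.08,0,0.2],"hand":-1},
    {"dr":[0,0,0],"offset":[-0.087,0,0.2],"hand":-1},
    {"dr":[0,0,0],"offset":[0,0,0.134],"hand":-1},
    {"dr":[0,0,0],"offset":[0,0,0],"hand":-1},
    {"dr":[0,0,0],"offset":[0,0,0],"hand":-1}
  ]
}}

```text
time_s: 8.6
eef_pos: [552.9, 158.1, 132.2]
ee_rot: [-0.012, 0.982, 0.066, 0.175]
force: [0.3, 0.5, -3.8]
grip_width: 0.328
grip_force: 51.0
```

```bash
python3 - <<'E'
from goal import *
A=seatT(); G=A@np.diag([1,-1,-1]); P=S+A@[14.5,0,8.3]; delta(P,G)
s=ctrl.sense(); w=ctrl.camera_info("wrist"); R=Ro.from_quat(np.roll(s["ee_rot"],-1)).as_matrix()
for gx in (8,12.3,16):
    for y in(-15,15): print(gx,y,proj(w,s["eef_pos"]+R@np.diag([1,-1,-1])@[65-gx,y,36-8.3]).round(1))
im=cv2.imread("pics/w5.png").max(2); print(im[130:150,258], [np.nonzero(im[r,200:320]<62)[0][[0,-1]]+200 for r in (160,190,220)])
E
```

```text
pos [552.9 158.1 132.2] off/120 [-0.041 -0.005  0.424] dr [-0.    -0.004  0.   ] F [ 0.3  0.5 -3.8] T [0.01 0.38 0.03] j [0.06 0.32 1.76 0.04 0.71 1.47] w 0.328 50.95453083515167
8 -15 [295.1 136. ]
8 15 [223.2 136.1]
12.3 -15 [294.7 146.3]
12.3 15 [223.5 146.3]
16 -15 [294.4 154.9]
16 15 [223.8 155. ]
[98 98 98 97 98 97 98 98 98 98 98 94 82 53 42 46 50 51 50 51] [array([224, 291]), array([224, 290]), array([225, 289])]
```

{"api": "arm_command", "payload": {
  "increments": [
    {"dr":[0,0,0],"offset":[-0.05,-0.005,0.1],"hand":-1},
    {"dr":[0,0,0],"offset":[0,0,0.12],"hand":-1},
    {"dr":[0,0,0],"offset":[0,0,0.08],"hand":-1},
    {"dr":[0,0,0],"offset":[0,0,0.05],"hand":-1},
    {"dr":[0,0,0],"offset":[0,0,0.03],"hand":-1},
    {"dr":[0,0,0],"offset":[0,0,0],"hand":-1},
    {"dr":[0,0,0],"offset":[0,0,0],"hand":-1}
  ]
}}

```text
time_s: 9.3
eef_pos: [562.5, 160.1, 87.5]
ee_rot: [-0.012, 0.982, 0.066, 0.176]
force: [0.1, 0.4, -3.0]
grip_width: 0.331
grip_force: 50.9
```

```bash
python3 - <<'E'
from goal import *
A=seatT(); G=A@np.diag([1,-1,-1]); P=S+A@[13.3,0,8.3]; delta(P,G)
E
```

```text
pos [562.5 160.1  87.5] off/120 [0.002 0.001 0.047] dr [-0.    -0.006  0.   ] F [ 0.1  0.4 -3. ] T [-0.02  0.43 -0.02] j [0.07 0.4  1.77 0.04 0.61 1.47] w 0.331 50.93309283256531
```

No lateral contact so far. Down slowly to the floors.

{"api": "arm_command", "payload": {
  "increments": [
    {"dr":[0,0,0],"offset":[0,0,0.015],"hand":-1},
    {"dr":[0,0,0],"offset":[0,0,0.012],"hand":-1},
    {"dr":[0,0,0],"offset":[0,0,0.01],"hand":-1},
    {"dr":[0,0,0],"offset":[0,0,0],"hand":-1}
  ]
}}

```text
time_s: 9.7
eef_pos: [563.7, 160.3, 82.9]
ee_rot: [-0.012, 0.982, 0.066, 0.175]
force: [-0.5, 0.3, -4.7]
grip_width: 0.332
grip_force: 51.0
```

{"api": "arm_command", "payload": {
  "increments": [
    {"dr":[0,0,0],"offset":[0,0,0.008],"hand":-1},
    {"dr":[0,0,0],"offset":[0,0,0],"hand":-1}
  ]
}}

```text
time_s: 9.9
eef_pos: [564.2, 160.3, 82.2]
ee_rot: [-0.012, 0.982, 0.066, 0.175]
force: [-0.3, 0.6, -3.4]
grip_width: 0.332
grip_force: 51.1
```

{"api": "arm_command", "payload": {
  "increments": [
    {"dr":[0,0,0],"offset":[0,0,0.008],"hand":-1},
    {"dr":[0,0,0],"offset":[0,0,0],"hand":-1}
  ]
}}

```text
time_s: 10.1
eef_pos: [564.3, 160.5, 82.0]
ee_rot: [-0.012, 0.982, 0.066, 0.176]
force: [-6.6, -0.5, 6.6]
grip_width: 0.33
grip_force: 52.3
```

Contact at the expected height (82.0 against 82.3), about 10 N. Release and back off along the tool axis.

{"api": "arm_command", "payload": {
  "increments": [
    {"dr":[0,0,0],"offset":[0,0,0],"hand":-0.2},
    {"dr":[0,0,0],"offset":[0,0,0],"hand":0.2},
    {"dr":[0,0,0],"offset":[0,0,0],"hand":1},
    {"dr":[0,0,0],"offset":[0,0,0],"hand":1},
    {"dr":[0,0,0],"offset":[0,0,0],"hand":1},
    {"dr":[0,0,0],"offset":[0,0,-0.2],"hand":1},
    {"dr":[0,0,0],"offset":[0,0,-0.35],"hand":1},
    {"dr":[0,0,0],"offset":[0,0,-0.35],"hand":1}
  ]
}}

```text
time_s: 10.9
eef_pos: [526.6, 155.2, 183.3]
ee_rot: [-0.012, 0.982, 0.066, 0.175]
force: [0.4, -0.9, 0.6]
grip_width: 1.002
grip_force: 0.0
```

{"api": "arm_command", "payload": {
  "increments": [
    {"dr":[0,0,0],"offset":[-0.3,0,-0.2],"hand":1},
    {"dr":[0,0,0],"offset":[-0.35,0,0],"hand":1},
    {"dr":[0,0,0],"offset":[0,0,0],"hand":1}
  ]
}}

```text
time_s: 11.2
eef_pos: [441.5, 144.4, 175.7]
ee_rot: [-0.012, 0.983, 0.066, 0.173]
force: [0.6, -0.3, -0.4]
grip_width: 1.003
grip_force: 0.0
```

```bash
python3 - <<'E'
from goal import *
A=seatT(); G=A@np.diag([1,-1,-1]); delta(S+A@[-33,0,42.5],G)
w=ctrl.camera_info("wrist");im=ctrl.capture("wrist")[:,:,::-1];cv2.imwrite("pics/w6.png",im);np.savez("w6.npz",**w)
for X in ([67,15,36],[67,-15,36],[-63,15,36],[-63,-15,36],[-33,0,71.5]): print(X,proj(w,S+A@X).round(1))
E
```

```text
pos [441.5 144.4 175.7] off/120 [0.321 0.007 0.8  ] dr [-0.001  0.001  0.001] F [ 0.6 -0.3 -0.4] T [-0.02  0.17 -0.  ] j [0.04 0.03 1.99 0.04 0.78 1.45] w 1.003 0.0
[67, 15, 36] [238.6  -1. ]
[67, -15, 36] [279.8  -1. ]
[-63, 15, 36] [241.2 172.3]
[-63, -15, 36] [276.6 172.3]
[-33, 0, 71.5] [259.3 143.8]
```

View pics/w6.png

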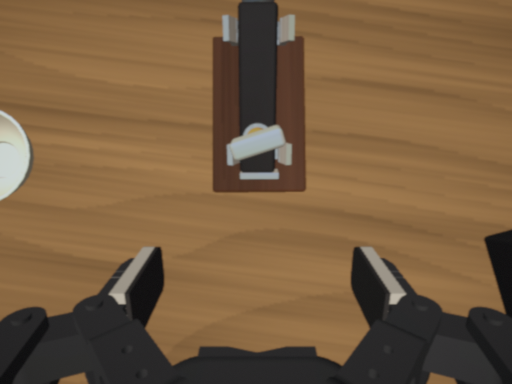

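The torch lies in both saddles: housing cols 239–277, back edge row 172, front row ≈0, all as predicted. The bar is at (257,143). Now to measure its angle in the seat plane.

```bash
cat >> goal.py <<'E'
def bar(img,w,A=seatT(),z=71.5):
    p=proj(w,S+A@[-33,0,z]).astype(int); m=np.zeros(img.shape[:2],np.uint8); sl=(slice(p[1]-24,p[1]+24),slice(p[0]-32,p[0]+32))
    hs=cv2.cvtColor(np.ascontiguousarray(img),cv2.COLOR_BGR2HSV)
    m[sl]=((img.min(2)>130)&(hs[:,:,1]<60))[sl]; m=cv2.morphologyEx(m,cv2.MORPH_OPEN,np.ones((5,5),np.uint8))
    k=min(cv2.findContours(m,0,2)[0],key=lambda k:np.hypot(*(np.array(cv2.minAreaRect(k)[0])-p)))
    Q=[]
    for q in cv2.boxPoints(cv2.minAreaRect(k)):
        o=-w["R"].T@w["t"]; d=w["R"].T@np.linalg.solve(w["K"],[*q,1.]); o2=A.T@(o-S); d2=A.T@d; Q.append(o2+d2*(z-o2[2])/d2[2])
    Q=np.array(Q); e=[Q[1]-Q[0],Q[2]-Q[1]]; n=[np.linalg.norm(v) for v in e]; L=e[int(np.argmax(n))]
    print("bar sides",np.round(n,1),"centre",Q.mean(0).round(1),"angle",np.degrees(np.arctan2(L[1],L[0]))%180)
E
python3 - <<'E'
from goal import *
bar(cv2.imread("pics/w6.png"),dict(np.load("w6.npz")))
E
```

```text
bar sides [43.7 16.7] centre [-32.7   4.7  71.5] angle 110.98693637123105
```

Expected axis at torch (−33,0); the blob includes some cheek, but the angle ≈110° agrees with before. Tool +z is clockwise. Pre-turning the hand by −110° puts joint 6 near −0.47, which leaves about 3.3 rad of travel. Hover first, then descend and grip the bar.

{"api": "arm_command", "payload": {
  "increments": [
    {"dr":[0,0,-0.18],"offset":[0,0,0],"hand":1},
    {"dr":[0,0,-0.18],"offset":[0,0,0],"hand":1},
    {"dr":[0,0,-0.18],"offset":[0,0,0],"hand":1},
    {"dr":[0,0,-0.18],"offset":[0,0,0],"hand":1},
    {"dr":[0,0,-0.18],"offset":[0,0,0],"hand":1},
    {"dr":[0,0,-0.18],"offset":[0,0,0],"hand":1},
    {"dr":[0,0,-0.18],"offset":[0,0,0],"hand":1},
    {"dr":[0,0,-0.18],"offset":[0,0,0],"hand":1}
  ]
}}

```text
time_s: 12.05
eef_pos: [448.0, 144.5, 178.6]
ee_rot: [0.085, 0.792, 0.584, 0.155]
force: [0.2, 0.2, -0.5]
grip_width: 1.0
grip_force: 0.0
```

{"api": "arm_command", "payload": {
  "increments": [
    {"dr":[0,0,-0.18],"offset":[0,0,0],"hand":1},
    {"dr":[0,0,-0.18],"offset":[0,0,0],"hand":1},
    {"dr":[0,0,-0.18],"offset":[0,0,0],"hand":1},
    {"dr":[0,0,-0.18],"offset":[0,0,0],"hand":1},
    {"dr":[0,0,-0.18],"offset":[0,0,0],"hand":1},
    {"dr":[0,0,-0.1],"offset":[0,0,0],"hand":1},
    {"dr":[0,0,0],"offset":[0,0,0],"hand":1},
    {"dr":[0,0,0],"offset":[0,0,0],"hand":1}
  ]
}}

```text
time_s: 12.85
eef_pos: [447.4, 144.5, 178.3]
ee_rot: [0.137, 0.512, 0.841, 0.111]
force: [-0.0, -0.4, 0.2]
grip_width: 1.002
grip_force: 0.0
```

```bash
cat >> goal.py <<'E'
def vd(ang,up=0,x=-33):
    A=seatT(); G=A@Ro.from_euler("z",ang,degrees=True).as_matrix()@np.diag([1,-1,-1]); delta(S+A@[x,0,42.5+up],G)
    s=ctrl.sense();print("axis torque",round(float(A[:,2]@s["wrist_torque"]),3),"tool rel",(A.T@(s["eef_pos"]-S)).round(1))
E
python3 - <<'E'
from goal import *
vd(110,60)
E
```

```text
pos [447.4 144.5 178.3] off/120 [-0.089  0.249  0.305] dr [ 0.006  0.002 -0.007] F [-0.  -0.4  0.2] T [0.02 0.16 0.06] j [ 0.04  0.03  1.97  0.04  0.78 -0.46] w 1.002 0.0
axis torque 0.039 tool rel [-65.    0.  138.9]
```

{"api": "arm_command", "payload": {
  "increments": [
    {"dr":[0,0,0],"offset":[-0.089,0.249,0.1],"hand":1},
    {"dr":[0,0,0],"offset":[0,0,0.205],"hand":1},
    {"dr":[0,0,0],"offset":[0,0,0.1],"hand":1},
    {"dr":[0,0,0],"offset":[0,0,0],"hand":1},
    {"dr":[0,0,0],"offset":[0,0,0],"hand":1}
  ]
}}

```text
time_s: 13.35
eef_pos: [492.6, 150.8, 143.8]
ee_rot: [0.137, 0.511, 0.842, 0.111]
force: [-0.3, -1.1, 0.7]
grip_width: 0.999
grip_force: 0.0
```

```bash
python3 - <<'E'
from goal import *
vd(110,0)
E
```

```text
pos [492.6 150.8 143.8] off/120 [-0.004  0.005  0.403] dr [ 0.005  0.002 -0.005] F [-0.3 -1.1  0.7] T [-0.01  0.15 -0.03] j [ 0.05  0.18  1.91  0.04  0.7  -0.45] w 0.999 0.0
axis torque -0.032 tool rel [-33.9   0.2  90.8]
```

{"api": "arm_command", "payload": {
  "increments": [
    {"dr":[0,0,0],"offset":[0,0,0.2],"hand":1},
    {"dr":[0,0,0],"offset":[0,0,0.15],"hand":1},
    {"dr":[0,0,0],"offset":[0,0,0.05],"hand":1},
    {"dr":[0,0,0],"offset":[0,0,0],"hand":1},
    {"dr":[0,0,0],"offset":[0,0,0],"hand":-0.3},
    {"dr":[0,0,0],"offset":[0,0,0],"hand":-0.5},
    {"dr":[0,0,0],"offset":[0,0,0],"hand":-0.6},
    {"dr":[0,0,0],"offset":[0,0,0],"hand":-0.65}
  ],
  "grip_force": 40
}}

```text
time_s: 14.15
eef_pos: [509.3, 153.0, 98.9]
ee_rot: [0.137, 0.511, 0.842, 0.111]
force: [0.7, 0.3, -0.2]
grip_width: 0.33
grip_force: 0.0
```

{"api": "arm_command", "payload": {
  "increments": [
    {"dr":[0,0,0],"offset":[0,0,0],"hand":-0.7},
    {"dr":[0,0,0],"offset":[0,0,0],"hand":-1},
    {"dr":[0,0,0],"offset":[0,0,0],"hand":-1},
    {"dr":[0,0,0],"offset":[0,0,0],"hand":-1},
    {"dr":[0,0,0],"offset":[0,0,0],"hand":-1}
  ]
}}

```text
time_s: 14.65
eef_pos: [509.3, 153.1, 98.8]
ee_rot: [0.137, 0.511, 0.842, 0.111]
force: [-3.1, -0.7, 5.3]
grip_width: 0.148
grip_force: 41.5
```

```bash
python3 - <<'E'
from goal import *
vd(110,0)
E
```

```text
pos [509.3 153.1  98.8] off/120 [-0.003  0.003  0.003] dr [ 0.006  0.002 -0.004] F [-3.1 -0.7  5.3] T [-0.06  0.4  -0.13] j [ 0.06  0.29  1.91  0.05  0.59 -0.46] w 0.148 41.53006553649902
axis torque -0.122 tool rel [-33.4   0.2  42.8]
```

Gripped the bar at width ≈ 13 mm. Turn clockwise (+z), checking the axis torque.

{"api": "arm_command", "payload": {
  "increments": [
    {"dr":[0,0,0.1],"offset":[0,0,0],"hand":-1},
    {"dr":[0,0,0.15],"offset":[0,0,0],"hand":-1},
    {"dr":[0,0,0.15],"offset":[0,0,0],"hand":-1},
    {"dr":[0,0,0.15],"offset":[0,0,0],"hand":-1},
    {"dr":[0,0,0.15],"offset":[0,0,0],"hand":-1},
    {"dr":[0,0,0.1],"offset":[0,0,0],"hand":-1}
  ]
}}

```text
time_s: 15.25
eef_pos: [509.1, 153.0, 98.7]
ee_rot: [0.096, 0.747, 0.641, 0.147]
force: [-4.7, -0.9, 6.3]
grip_width: 0.145
grip_force: 41.7
```

```bash
python3 - <<'E'
from goal import *
vd(74,0)
E
```

```text
pos [509.1 153.   98.7] off/120 [0.    0.006 0.003] dr [ 0.005 -0.001 -0.009] F [-4.7 -0.9  6.3] T [-0.21  0.6   0.15] j [0.06 0.29 1.91 0.05 0.59 0.17] w 0.145 41.69899106025696
axis torque 0.181 tool rel [-33.7   0.2  42.8]
```

{"api": "arm_command", "payload": {
  "increments": [
    {"dr":[0,0,0.15],"offset":[0,0,0],"hand":-1},
    {"dr":[0,0,0.15],"offset":[0,0,0],"hand":-1},
    {"dr":[0,0,0.15],"offset":[0,0,0],"hand":-1},
    {"dr":[0,0,0.15],"offset":[0,0,0],"hand":-1},
    {"dr":[0,0,0.15],"offset":[0,0,0],"hand":-1},
    {"dr":[0,0,0.15],"offset":[0,0,0],"hand":-1}
  ]
}}

```text
time_s: 15.85
eef_pos: [508.9, 153.1, 98.6]
ee_rot: [0.038, 0.923, 0.343, 0.171]
force: [-6.4, 0.1, 6.2]
grip_width: 0.148
grip_force: 41.8
```

```bash
python3 - <<'E'
from goal import *
vd(34,0)
E
```

```text
pos [508.9 153.1  98.6] off/120 [0.005 0.006 0.003] dr [ 0.002 -0.004 -0.021] F [-6.4  0.1  6.2] T [-0.04  0.76  0.07] j [0.06 0.28 1.91 0.05 0.59 0.88] w 0.148 41.81083381175995
axis torque 0.043 tool rel [-33.9   0.3  42.8]
```

{"api": "arm_command", "payload": {
  "increments": [
    {"dr":[0,0,0.15],"offset":[0,0,0],"hand":-1},
    {"dr":[0,0,0.15],"offset":[0,0,0],"hand":-1},
    {"dr":[0,0,0.15],"offset":[0,0,0],"hand":-1},
    {"dr":[0,0,0.15],"offset":[0,0,0],"hand":-1},
    {"dr":[0,0,0.15],"offset":[0,0,0],"hand":-1},
    {"dr":[0,0,0.1],"offset":[0,0,0],"hand":-1}
  ]
}}

```text
time_s: 16.45
eef_pos: [508.8, 153.3, 98.6]
ee_rot: [-0.02, 0.984, 0.022, 0.174]
force: [-6.3, 1.8, 7.4]
grip_width: 0.148
grip_force: 41.8
```

```bash
python3 - <<'E'
from goal import *
vd(-4,0)
for i in range(3):
    ctrl.capture("top"); s=ctrl.sense(); print(seatT()[:,2]@s["wrist_torque"])
E
```

```text
pos [508.8 153.3  98.6] off/120 [0.009 0.004 0.003] dr [-0.001 -0.004 -0.026] F [-6.3  1.8  7.4] T [0.21 0.79 0.29] j [0.06 0.28 1.91 0.05 0.59 1.55] w 0.148 41.83085918426514
axis torque 0.163 tool rel [-34.    0.5  42.8]
-0.030711056498635564
-0.10502181288441866
-0.08563364545523097
```

{"api": "arm_command", "payload": {
  "increments": [
    {"dr":[0,0,0.1],"offset":[0,0,0],"hand":-1},
    {"dr":[0,0,0.1],"offset":[0,0,0],"hand":-1},
    {"dr":[0,0,0.1],"offset":[0,0,0],"hand":-1}
  ]
}}

```text
time_s: 16.9
eef_pos: [508.8, 153.3, 98.6]
ee_rot: [-0.04, 0.98, -0.093, 0.171]
force: [-5.5, 0.9, 7.2]
grip_width: 0.148
grip_force: 41.8
```

```bash
cat >> goal.py <<'E'
def tq(n=4):
    A=seatT();o=[]
    for i in range(n):
        ctrl.capture("top"); s=ctrl.sense(); R=Ro.from_quat(np.roll(s["ee_rot"],-1)).as_matrix(); x=A.T@R[:,0]
        o.append((round(float(A[:,2]@s["wrist_torque"]),3),round(float(np.degrees(np.arctan2(x[1],x[0]))),2)))
    print(o,s["force"].round(1),"tau6",s["tau"][5].round(3),"j6",s["joints"][5].round(3))
E
python3 - <<'E'
from goal import *
tq()
E
```

```text
[(0.042, -18.84), (-0.093, -18.56), (-0.099, -18.47), (-0.08, -18.45)] [-6.4  0.9  7.5] tau6 -0.052 j6 1.78
```

{"api": "arm_command", "payload": {
  "increments": [
    {"dr":[0,0,0.1],"offset":[0,0,0],"hand":-1},
    {"dr":[0,0,0.1],"offset":[0,0,0],"hand":-1}
  ]
}}

```text
time_s: 17.3
eef_pos: [508.8, 153.4, 98.6]
ee_rot: [-0.053, 0.97, -0.17, 0.167]
force: [-5.6, 2.0, 6.9]
grip_width: 0.149
grip_force: 41.8
```

```bash
python3 - <<'E'
from goal import *
tq()
E
```

```text
[(0.049, -27.84), (-0.044, -27.56), (-0.038, -27.47), (-0.074, -27.46)] [-7.3  0.9  7.5] tau6 -0.052 j6 1.937
```

{"api": "arm_command", "payload": {
  "increments": [
    {"dr":[0,0,0.1],"offset":[0,0,0],"hand":-1},
    {"dr":[0,0,0.1],"offset":[0,0,0],"hand":-1}
  ]
}}

```text
time_s: 17.7
eef_pos: [508.9, 153.3, 98.7]
ee_rot: [-0.066, 0.953, -0.245, 0.163]
force: [-4.3, 0.3, 6.8]
grip_width: 0.146
grip_force: 41.7
```

```bash
python3 - <<'E'
from goal import *
tq()
E
```

```text
[(0.35, -36.79), (0.223, -36.51), (0.203, -36.41), (0.156, -36.4)] [-5.7  0.8  6.4] tau6 0.255 j6 2.094
```

{"api": "arm_command", "payload": {
  "increments": [
    {"dr":[0,0,0.07],"offset":[0,0,0],"hand":-1},
    {"dr":[0,0,0.07],"offset":[0,0,0],"hand":-1}
  ]
}}

```text
time_s: 18.1
eef_pos: [509.3, 153.2, 98.9]
ee_rot: [-0.075, 0.939, -0.296, 0.159]
force: [-3.6, 1.7, 6.2]
grip_width: 0.148
grip_force: 55.4
```

```bash
python3 - <<'E'
from goal import *
tq()
E
```

```text
[(1.137, -42.85), (1.068, -42.64), (1.05, -42.57), (1.034, -42.55)] [-2.9  1.3  6.3] tau6 1.09 j6 2.202
```

The stop is felt: torque rises sharply past ≈ −37° and reaches ≈1.05 N m, which is firmly home. I'll ease off the wind-up before opening so the torch isn't jerked.

{"api": "arm_command", "payload": {
  "increments": [
    {"dr":[0,0,-0.06],"offset":[0,0,0],"hand":-1},
    {"dr":[0,0,-0.04],"offset":[0,0,0],"hand":-1}
  ]
}}

```text
time_s: 18.5
eef_pos: [509.3, 153.3, 98.8]
ee_rot: [-0.069, 0.95, -0.258, 0.162]
force: [-2.7, 1.0, 4.8]
grip_width: 0.148
grip_force: 41.4
```

```bash
python3 - <<'E'
from goal import *
tq()
E
```

```text
[(0.255, -38.01), (0.286, -38.14), (0.345, -38.18), (0.287, -38.18)] [-2.9  1.8  6. ] tau6 0.264 j6 2.125
```

{"api": "arm_command", "payload": {
  "increments": [
    {"dr":[0,0,0],"offset":[0,0,0],"hand":-0.65},
    {"dr":[0,0,0],"offset":[0,0,0],"hand":-0.3},
    {"dr":[0,0,0],"offset":[0,0,0],"hand":0.3},
    {"dr":[0,0,0],"offset":[0,0,0],"hand":1},
    {"dr":[0,0,0],"offset":[0,0,0],"hand":1},
    {"dr":[0,0,0],"offset":[0,0,-0.15],"hand":1},
    {"dr":[0,0,0],"offset":[0,0,-0.3],"hand":1},
    {"dr":[0,0,0],"offset":[0,0,-0.35],"hand":1}
  ]
}}

```text
time_s: 19.5
eef_pos: [475.4, 148.4, 188.6]
ee_rot: [-0.068, 0.95, -0.259, 0.161]
force: [-0.1, 0.0, 0.3]
grip_width: 0.999
grip_force: 0.0
```

```bash
python3 - <<'E'
from goal import *
vd(0,96,-66)
E
```

```text
pos [475.4 148.4 188.6] off/120 [-0.203  0.161  0.003] dr [-0.001 -0.002 -0.85 ] F [-0.1  0.   0.3] T [ 0.02  0.13 -0.02] j [0.05 0.09 1.89 0.04 0.82 2.13] w 0.999 0.0
axis torque -0.036 tool rel [-3.490e+01  1.000e-01  1.389e+02]
```

Move back to the pose of picture w6, for the last look.

{"api": "arm_command", "payload": {
  "increments": [
    {"dr":[0,0,0],"offset":[-0.203,0.161,0],"hand":1},
    {"dr":[0,0,-0.17],"offset":[0,0,0],"hand":1},
    {"dr":[0,0,-0.17],"offset":[0,0,0],"hand":1},
    {"dr":[0,0,-0.17],"offset":[0,0,0],"hand":1},
    {"dr":[0,0,-0.17],"offset":[0,0,0],"hand":1},
    {"dr":[0,0,-0.17],"offset":[0,0,0],"hand":1},
    {"dr":[0,0,0],"offset":[0,0,0],"hand":1},
    {"dr":[0,0,0],"offset":[0,0,0],"hand":1}
  ]
}}

```text
time_s: 20.3
eef_pos: [447.4, 144.5, 177.7]
ee_rot: [-0.012, 0.982, 0.064, 0.175]
force: [0.5, 0.2, 0.7]
grip_width: 0.999
grip_force: 0.0
```

```bash
python3 - <<'E'
from goal import *
w=ctrl.camera_info("wrist");im=np.ascontiguousarray(ctrl.capture("wrist")[:,:,::-1])
A=seatT()
for X in ([-63,15,36],[-63,-15,36],[-33,0,71.5]): print(X,proj(w,S+A@X).round(1))
p=proj(w,S+A@[0,0,36]).astype(int);x0,y0=p[0]-80,max(0,p[1]-90);print(x0,y0)
cv2.imwrite("pics/w7.png",cv2.resize(im[y0:y0+200,x0:x0+160],None,fx=3,fy=3,interpolation=cv2.INTER_CUBIC))
bar(im,w)
for r in range(20,140,20): q=np.nonzero(im[r,p[0]-40:p[0]+40].max(1)<62)[0]; print(r,q[[0,-1]]+p[0]-40 if len(q) else None)
E
```

```text
[-63, 15, 36] [240.5 180.1]
[-63, -15, 36] [275.6 179.9]
[-33, 0, 71.5] [258.1 152.9]
177 13
bar sides [38.5 15.9] centre [-31.7   2.9  71.5] angle 143.40799374458254
20 [241 279]
40 [242 277]
60 [240 277]
80 [240 277]
100 [239 276]
120 [239 275]
```

View pics/w7.png

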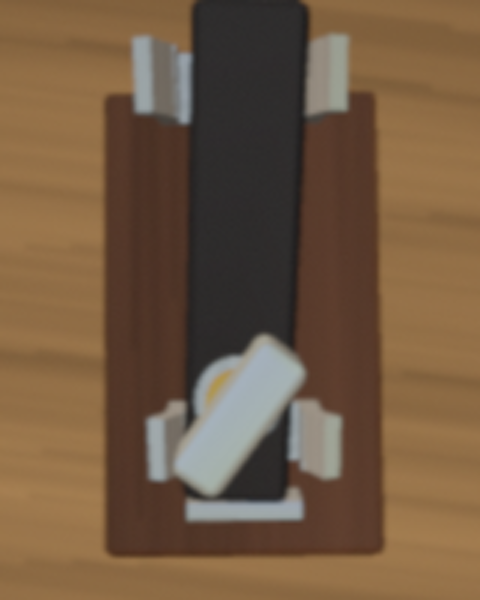

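The torch lies in both saddles with its back just above the lip (crop 240,500). The bar is at ≈ −36.6°, which is the felt stop, after about 2.57 rad of turning. Nothing touches it, so I'm handing in.

```bash
python3 -c "
from rig import ctrl
print(ctrl.finish_job())"
```

```text
the job is handed in; nothing more can be done
None
```

The job is handed in: the middle-sized torch lies in both saddles of the rest, nozzle at the high end, with its valve turned clockwise to the closed stop (I overshot to about 1.05 N m, above the 0.3–0.5 N m called firm, then eased off before letting go), nothing touching it, and I kept clear of the jar, dish and hammer.

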